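# Clamp a paper pad with the fold-out crank of a bench press

## Task

The paper pad in the green bench press is to be clamped for gluing: swing the red handle of the handwheel up until it stands, crank it clockwise (seen from above) until the platen presses on the pad firmly with about 40 N and never with more than 80 N, and then fold the handle down flat again. The press must stay clamped and the pad must stay where it lies; leave the stapler, the roll of black tape and the small tin alone.

Things in the scene. Friction and masses are not known exactly. Their poses are not given: they have to be found in the camera images.
- press: green screw press fixed to the bench: base 170 x 190 x 22 mm, two 18 mm posts 160 mm apart along its y, crosshead top at 144 mm, level handwheel above it. Origin: centre of the underside, z up. A platen 110 x 120 mm under the crosshead is lowered by turning the wheel clockwise (from above), 40 mm a turn; it stays where it is left
- wheel_center (a point): centre of the aluminium handwheel's flat top, on its vertical axis, 162 mm above the bench; wheel diameter 144 mm. Turning it freely takes 0.40 N m, felt as 6.9 N along the circle at the handle. On the pad, each 10 N of clamping adds 1.1 N along the circle, and clamping rises 100 to 140 N per radian. After a stop the hand feels less, free or loaded: compare like with like
- handle_hinge (a point): hinge pin of the folding handle, 58 mm from the wheel's axis, 14 mm above its flat top; goes round with the wheel. The pin is level, along the wheel's tangent; dark lugs reach 17.5 mm to either side of it along the pin and 7 mm above it
- handle_grip (a point): point on the handle's axis, 42 mm from the hinge pin. Red sleeve, 18 mm in diameter, 14 to 58 mm from the pin, spins freely about its own axis; it tips only stiffly between gripper pads. Folded, it lies level from the pin to the wheel's centre, axis 14 mm above the flat top; out, it stands upright over the pin
- handle (a joint): angle of the folding handle: 0 folded flat, 1.571 rad upright (stop). Stiff hinge: moving it takes 0.12 N m (2.9 N at the grip point) and it stays at any angle
- note_pad: the paper pad, a block 90 x 90 x 38 mm lying under the platen on a piece of greyboard of varying thickness; loose. Origin: centre of its underside. At the start the platen is 14 to 34 mm above it (2.2 to 5.4 rad of wheel; not reported). 25 to 60 N of clamping is good: 2.7 to 6.6 N more along the circle at the handle than when turning freely
- stapler: black desk stapler 40 x 166 x 55 mm, loose; bystander. Origin: centre of its underside
- tape_elec: roll of black tape, 59 mm in diameter, 19 mm high, loose; bystander. Origin: centre of its underside
- tin: small white tin, 69 mm in diameter, 71 mm high, loose; bystander. Origin: centre of its underside
Mind the look-alikes: they are no part of the job. There is more than one size of the note_pad; the job needs the largest.

How it is judged:
On the way, in this order (a step that is already met when the one before it is completed fails the run):
1. the handle has been swung out upright (1.4 rad or more) before the platen bears on the pad (value of joint handle above 1.4 rad and contact force between press and note_pad below 3 N), for 0.1 s.
2. cranked by the standing handle (1.2 rad or more) until the platen bears on the pad with 25 N or more (contact force between press and note_pad above 25 N and value of joint handle above 1.2 rad), for 0.2 s.
3. the handle is folded flat again (under 0.15 rad) (value of joint handle below 0.15 rad), for 0.2 s.
At the end, for the whole second after the job is handed in: the platen clamps the pad with 25 to 60 N, the handle lies folded (under 0.15 rad) and still, and the pad lies within 12 mm of where it started (contact force between press and note_pad between 25 and 60 N and value of joint handle below 0.15 rad and velocity of joint handle between -0.05 and 0.05 rad/s and distance of note_pad from where it was at the start of the episode below 0.012 m); the robot touches nothing.
It fails at once if the pad was squeezed with more than 80 N (contact force between press and note_pad above 80 N).
It fails at once if the stapler was shoved more than 2 cm (distance of stapler from where it was at the start of the episode above 0.02 m).
It fails at once if the black tape was shoved more than 2 cm (distance of tape_elec from where it was at the start of the episode above 0.02 m).
It fails at once if the small tin was shoved more than 2 cm (distance of tin from where it was at the start of the episode above 0.02 m).
It also fails if it takes over 72 s, if anything falls off the work surface, if the arm or the gripper's body presses on something with over 40 N, if the wrist force passes 120 N, or if a joint passes its speed limit or range.

## Robot

A 7-joint arm with a two-finger parallel gripper is mounted at the origin on a cart in front of the work surface, level with it; the furniture and walls round the work are solid. World frame = base frame: x ahead of the robot, y to its left, z up, the work surface at z = 0. Lengths are in m, angles in rad, forces in N, time in s.
With the tool pointing down it reaches from about 0.425 to 0.8 m from the base axis. Payload 8.3 kg.
Tool frame: the origin (TCP) lies on the centre line of the jaws, within the pads' length; the fingertips stand 14 mm ahead of it and the grasp point (between the pads) lies 5 mm behind it; z points along the fingers, y is the line along which they close (so a half turn about z gives the same grasp; the last joint's range is limited). The gripper opens to 85 mm and grips with 20 to 120 N. Pads are 22 mm wide; open, the fingers measure 114 mm over their backs; the gripper's body (76 mm by 85 mm) begins 54 mm behind the grasp point. The pads swing forward as they close: fully open they stand 13 mm farther back than shut.
Start: joints at [1.047, 0.383, 0.016, 1.37, -0.006, 1.388, -0.046], TCP at [0.278, -0.56, 0.215] pointing down, gripper open.
Joint ranges: [-2.95, 2.95], [-0.25, 2.06], [-1.52, 1.56], [0.18, 2.33], [-1.44, 4.58], [0.02, 2.06], [-3.01, 3.01]. Speed limits (rad/s): [2.39, 2.39, 3.01, 3.01, 3.14, 3.14, 3.14].

## Interface

Orientations are given as a unit quaternion [x, y, z, w].
In Python, from rig import manip, optics gives the robot as it stands.
- The arm moves only by the shell command python3 -m jog 'ROWS' [FORCE]. ROWS is text: rows parted by semicolons, each of 7 numbers parted by spaces: the closure, from 0 (fully open) to 1 (shut), then the shift along the tool's x, y, z in mm, then the turn, a rotation vector about the tool's x, y, z in degrees. A call has 1 to 5 rows; each row is the pose to reach, as a shift and turn from the pose commanded when the call began, along the tool's axes at that moment; what a row does not reach only later rows make up. A row lasts 1/10 s, in which the tool goes at most 50 mm and 8.59 degrees, less where a joint would pass 70% of its speed; a pose out of reach is approached as far as the arm can. A call with a gripper value outside its range is refused whole. The fingers move at their own pace and stop on an object; FORCE is the grip in N (left out, the last holds). Time passes only in rows, so rows that repeat a pose let the fingers close. It gives the time, the measured TCP pose, the force, the opening and the grip force at its end, in the units of the state.
- manip.get_state(): the state, without advancing time (a new reading comes with each control period).
- optics.snapshot(name): name is "scene" or "top" or "wrist"; returns the picture (420x560x3 uint8, red, green, blue); there is no depth.
- optics.get_calibration(name): a dict with "vertical_fov" (degrees; the focal length in pixels is half the picture's height over the tangent of half this angle, whatever the lens; pixels are square), "cx", "cy" (the principal point, pixels), "world_from_camera" (4x4, takes a point from camera to world coordinates). Camera axes: x right, y down, z forward; pixel columns grow to the right and rows downward; lengths in m; the calibration is good to about 2 mm. A picture is of the moment at which its call begins: read the wrist's pose just before it. get_calibration takes no time and is no camera call; for the wrist camera it gives the pose at the moment of the call.
- manip.hand_in(): hands the job in; it is judged then, once.
The state is a dict: "time_s": time; "joints": joint angles; "joint_vel": joint speeds; "joint_torque": joint torques, N m; "ee_pos": TCP position; "ee_rot": TCP orientation; "contact_force": force on the tool from outside, world axes, zero at the start; "wrist_torque": the same for the moment, N m; "finger_gap": finger opening in m; "grip_force": force on a finger pad.
Only numpy, scipy, OpenCV 4.12 (cv2) and the standard library are available. Lean on these libraries where they do the work, as an engineer would, in place of code of your own. Each camera call takes 0.05 s, during which the arm holds its last target. There are 200 camera calls.

## Working session

There is one attempt and no reset: what is moved stays moved. The work goes in short steps, Python scripts to look and compute and a shell command to move; the robot and the scene stay as the last step left them, time stands still between calls to the robot, and variables do not carry over. Pictures are saved under pics/ and viewed, at most 10 in all, crops included, and the job is handed in when it is done.

```bash
ls; mkdir -p pics; python3 - <<'E'
from rig import manip, optics
import cv2,numpy as np
s=manip.get_state();print({k:np.round(v,3).tolist() for k,v in s.items()})
for n in("scene","top"):
    cv2.imwrite(f"pics/{n}0.png",optics.snapshot(n)[:,:,::-1]); c=optics.get_calibration(n);print(n,c["vertical_fov"],c["cx"],c["cy"],np.round(c["world_from_camera"],3).tolist())
E
```

```text
pics
{'time_s': 0.0, 'joints': [1.047, 0.384, 0.016, 1.371, -0.006, 1.388, -0.046], 'joint_vel': [-0.002, 0.0, -0.001, -0.002, 0.0, 0.001, -0.0], 'joint_torque': [-0.001, -62.759, 0.844, -37.183, 0.017, 0.014, 0.0], 'ee_pos': [0.278, -0.559, 0.214], 'ee_rot': [0.974, 0.228, -0.0, -0.001], 'contact_force': [-0.715, 0.442, 0.108], 'wrist_torque': [-0.045, -0.008, 0.04], 'grip_force': 0.0, 'finger_gap': 0.085}
scene 48.42018052163717 275.24923414987535 209.80706618241223 [[-0.843, -0.294, 0.45, 0.022], [-0.537, 0.441, -0.719, 0.946], [0.013, -0.848, -0.53, 0.698], [0.0, 0.0, 0.0, 1.0]]
top 44.20212213147617 276.76618134816124 209.18790887609194 [[-0.023, -0.992, 0.121, 0.34], [-1.0, 0.021, -0.011, 0.162], [0.008, -0.121, -0.993, 1.436], [0.0, 0.0, 0.0, 1.0]]
```

View pics/scene0.png

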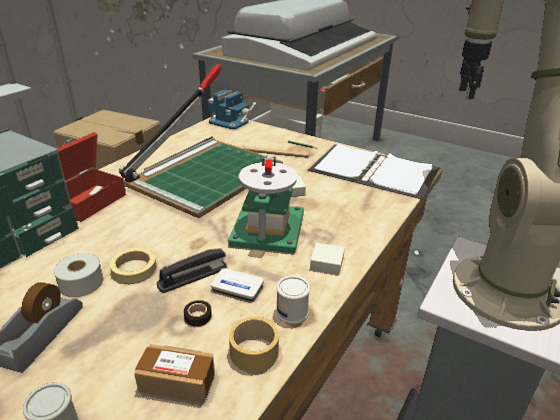

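View pics/top0.png

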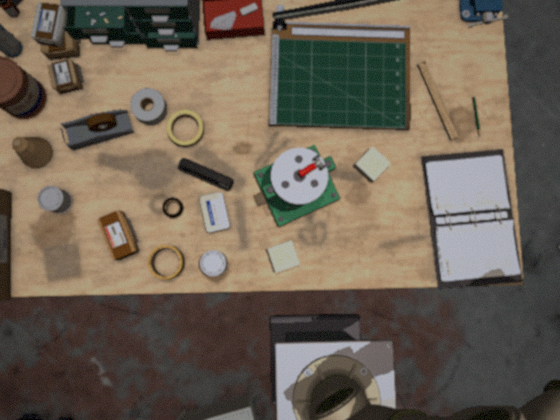

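Scene view: press with its wheel at (268,177) and red handle at (268,165). Top view: wheel at (300,177) and red handle at (307,170), pointing outward to a hinge near (318,163). Look-alikes for the pad are two loose small pads at top (372,163) and (283,257), and the large one is under the platen. Other red things are the cutter lever, scene (210,78), and the red box, scene (90,180). The press handle is the one to use. Next is a close crop and triangulation.

```bash
cat > h.py <<'E'
import numpy as np,cv2
from rig import manip,optics
def ray(n,u,v,c=None):
    c=c or optics.get_calibration(n);f=210/np.tan(np.radians(c["vertical_fov"]/2));T=np.array(c["world_from_camera"])
    d=T[:3,:3]@[(u-c["cx"])/f,(v-c["cy"])/f,1];return T[:3,3],d/np.linalg.norm(d)
def tri(rs):
    A=sum(np.eye(3)-np.outer(d,d) for o,d in rs);b=sum((np.eye(3)-np.outer(d,d))@o for o,d in rs);return np.linalg.solve(A,b)
def atz(r,z): o,d=r;return o+d*(z-o[2])/d[2]
E
python3 - <<'E'
from h import *
s=cv2.imread("pics/scene0.png");t=cv2.imread("pics/top0.png")
a=cv2.resize(s[140:260,215:320],None,fx=4,fy=4,interpolation=cv2.INTER_CUBIC)
b=cv2.resize(t[135:230,245:340],(380,480) if 0 else None,fx=4,fy=4,interpolation=cv2.INTER_CUBIC)
b=cv2.copyMakeBorder(b,0,100,0,0,cv2.BORDER_CONSTANT)
cv2.imwrite("pics/crop1.png",np.hstack([a,b]))
def red(im,x0,x1,y0,y1):
    h=im[y0:y1,x0:x1].astype(int);m=(h[...,2]>120)&(h[...,1]<80)&(h[...,0]<80);y,x=np.nonzero(m);return x.mean()+x0,y.mean()+y0,len(x)
r1=red(s,240,300,145,200);r2=red(t,280,340,140,200);print(r1,r2)
print("red mid",tri([ray("scene",*r1[:2]),ray("top",*r2[:2])]))
print("wheel ",tri([ray("scene",268,176),ray("top",299.5,177)]),atz(ray("scene",268,176),.16),atz(ray("top",299.5,177),.16))
for n,p in(("stapler",(206,174)),("tin",(213,263)),("tape",(173,207))):print(n,atz(ray("top",*p),.05))
E
```

```text
(np.float64(268.03921568627453), np.float64(163.7843137254902), 51) (np.float64(307.156862745098), np.float64(169.2941176470588), 102)
red mid [0.59128171 0.07089548 0.17965549]
wheel  [0.57751852 0.0896803  0.15752205] [0.57666014 0.09406461 0.16      ] [0.57555199 0.08902003 0.16      ]
stapler [0.60950312 0.33684178 0.05      ]
tin [0.36826094 0.31968438 0.05      ]
tape [0.52094827 0.42627644 0.05      ]
```

View pics/crop1.png

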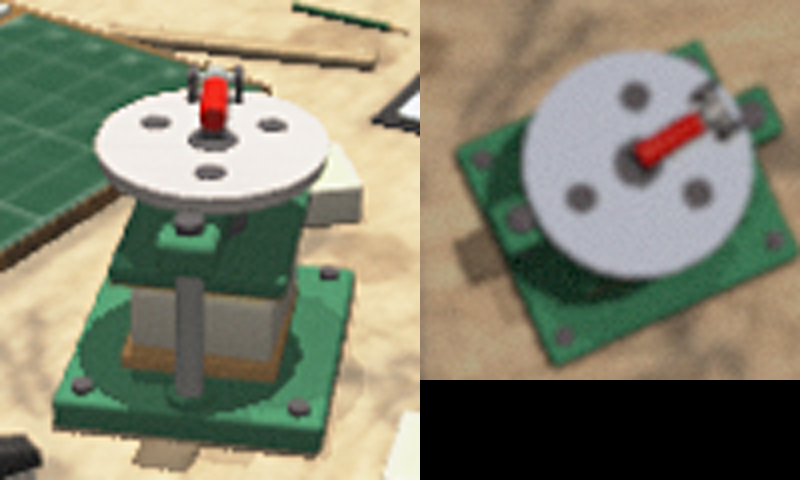

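The crop shows the wheel centre at top px (299.5,176) and scene px (268,176). The handle is folded from the lugs, top px (319,162), toward the centre, and the largest pad is under the platen. The triangulated heights match: red 0.180, wheel 0.158. I'll move above the handle.

```bash
cat >> h.py <<'E'
from scipy.spatial.transform import Rotation as R
def Rd(yaw,tilt=0):
    """tool down, y axis at world yaw (deg); tilt: turn about tool y (deg)"""
    a=np.radians(yaw);y=np.array([np.cos(a),np.sin(a),0]);z=np.array([0,0,-1.]);x=np.cross(y,z)
    return R.from_matrix(np.c_[x,y,z])*R.from_rotvec([0,tilt,0],degrees=True)
def go(p,Rt,s=None):
    s=s or manip.get_state();r=R.from_quat(s["ee_rot"])
    print("shift",np.round(r.inv().apply(np.array(p)-s["ee_pos"])*1000,1),"turn",np.round((r.inv()*Rt).as_rotvec(degrees=True),1))
E
python3 - <<'E'
from h import *
go([.55,.05,.30],Rd(35))
E
```

```text
shift [ 514.9 -424.8  -85.2] turn [ -0.1  -0.1 -98.6]
```

```bash
python3 -m jog '0 40 -30 -20 0 0 -8; 0 80 -60 -40 0 0 -16; 0 120 -90 -50 0 0 -24; 0 160 -120 -60 0 0 -32; 0 190 -150 -70 0 0 -40'; python3 -c "
from h import *
go([.55,.05,.30],Rd(35))"
```

```text
time_s: 0.6
ee_pos: [0.3811, -0.3416, 0.2842]
ee_rot: [0.835, 0.55, -0.0, -0.0]
contact_force: [0.3, 0.8, 0.8]
finger_gap: 0.0854
grip_force: 0.0
shift [426.5   0.7 -15.7] turn [ -0.   -0.  -58.2]
```

```bash
python3 -m jog '0 45 0 -5 0 0 -8; 0 90 0 -10 0 0 -16; 0 135 0 -15 0 0 -24; 0 180 0 -15 0 0 -32; 0 225 0 -15 0 0 -40'; python3 -c "
from h import *
go([.55,.05,.30],Rd(35))"
```

```text
time_s: 1.1
ee_pos: [0.4707, -0.1358, 0.2993]
ee_rot: [0.597, 0.802, -0.0, 0.0]
contact_force: [1.3, -0.8, -0.1]
finger_gap: 0.0854
grip_force: 0.0
shift [155.1 129.4  -0.7] turn [ -0.    0.  -18.3]
```

```bash
python3 -m jog '0 37 31 0 0 0 -8; 0 75 62 0 0 0 -16; 0 112 94 0 0 0 -18.3; 0 155 129 0 0 0 -18.3; 0 155 129 0 0 0 -18.3'; python3 - <<'E'
from h import *
go([.59,.072,.25],Rd(35.2))
c=optics.get_calibration("wrist");np.save("c1.npy",c,allow_pickle=True)
print(np.round(c["world_from_camera"],3).tolist(),c["vertical_fov"])
cv2.imwrite("pics/w1.png",optics.snapshot("wrist")[:,:,::-1])
E
```

```text
time_s: 1.6
ee_pos: [0.5505, 0.0553, 0.2986]
ee_rot: [0.46, 0.888, 0.001, -0.001]
contact_force: [-0.1, 0.3, -0.4]
finger_gap: 0.0857
grip_force: 0.0
shift [-9.4 41.8 48.6] turn [ 0.1 -0.2  0.1]
[[0.817, 0.548, 0.182, 0.503], [0.577, -0.776, -0.254, 0.12], [0.002, 0.312, -0.95, 0.458], [0.0, 0.0, 0.0, 1.0]] 64.58580032451204
```

View pics/w1.png

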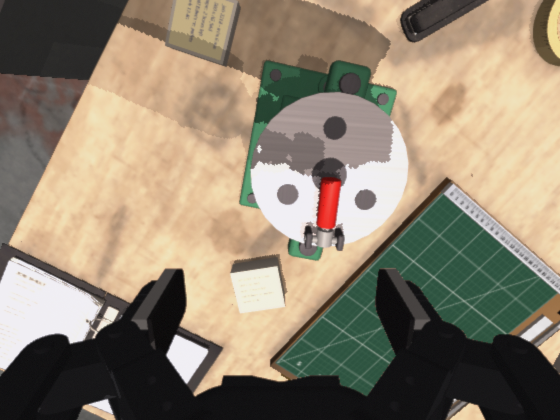

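Wrist view: wheel centre hub at about (329,172), red sleeve from (331,180) to (327,228), hinge pin at about (325,236).

```bash
python3 - <<'E'
from h import *
c=np.load("c1.npy",allow_pickle=True).item()
W=lambda u,v:ray("wrist",u,v,c)
s=cv2.imread("pics/w1.png").astype(int)[170:240,300:350];m=(s[...,2]>120)&(s[...,1]<70)&(s[...,0]<70);y,x=np.nonzero(m);rc=(x.mean()+300,y.mean()+170);print(rc)
wc=tri([W(329,172),ray("scene",268,176),ray("top",299.5,176)]);rm=tri([W(*rc),ray("scene",268,163.8),ray("top",307.2,169.3)])
print("wheel",wc,atz(W(329,172),.162),"red",rm,atz(W(*rc),.18))
h=tri([W(325,236),ray("top",319,162)]);print("hinge",h,atz(W(325,236),.176),atz(ray("top",319,162),.176),atz(ray("scene",268.5,159.5),.176))
d=(atz(W(325,236),.176)-atz(W(329,172),.162))[:2];print(np.degrees(np.arctan2(d[1],d[0])),np.hypot(*d))
E
```

```text
(np.float64(327.6489898989899), np.float64(204.79166666666666))
wheel [0.57885594 0.09011664 0.15749935] [0.57769819 0.09173499 0.162     ] red [0.59119156 0.07017421 0.17926711] [0.59030512 0.06944296 0.18      ]
hinge [0.61246146 0.03955197 0.16344072] [0.60817256 0.04329438 0.176     ] [0.60938946 0.04042621 0.176     ] [0.60820065 0.04376195 0.176     ]
-57.82568449911047 0.05722919098888594
```

```bash
python3 -c "
from h import *
go([.5862,.0775,.181],Rd(33))"
```

```text
shift [ -0.8  43.5 117.5] turn [ 0.  -0.2  2.1]
```

```bash
python3 -m jog '0 -1 30 20 0 0 2; 0.4 -1 43 60 0 0 2; 0.4 -1 43.5 90 0 0 2; 0.4 -1 43.5 110 0 0 2; 0.4 -1 43.5 117 0 0 2' 20; python3 -m jog '1 0 0 0 0 0 0; 1 0 0 0 0 0 0;1 0 0 0 0 0 0; 1 0 0 0 0 0 0' 20; python3 - <<'E'
from h import *
cv2.imwrite("pics/w2.png",optics.snapshot("wrist")[:,:,::-1])
go([.5862,.0775,.181],Rd(33))
E
```

```text
time_s: 2.15
ee_pos: [0.5853, 0.0695, 0.1794]
ee_rot: [0.48, 0.877, -0.002, -0.002]
contact_force: [0.1, 0.1, 0.1]
finger_gap: 0.0513
grip_force: 0.0
time_s: 2.55
ee_pos: [0.5874, 0.0715, 0.1836]
ee_rot: [0.48, 0.878, 0.001, 0.001]
contact_force: [0.2, 0.3, 0.1]
finger_gap: 0.0
grip_force: 0.0
shift [5.5 2.4 2.4] turn [ 0.1  0.  -0.3]
```

View pics/w2.png

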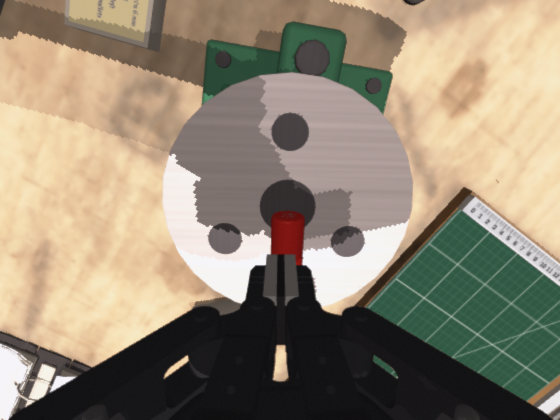

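Wrist view: the shut fingers (tip at about (281,255)) overlie the sleeve, whose end is at (288,215). The gap is 0, so nothing is gripped. I'll check by projection.

```bash
python3 - <<'E'
from h import *
s=manip.get_state();c=optics.get_calibration("wrist");f=210/np.tan(np.radians(c["vertical_fov"]/2));T=np.linalg.inv(c["world_from_camera"])
def pr(p):
    q=T[:3,:3]@np.array(p)+T[:3,3];return np.round([c["cx"]+f*q[0]/q[2],c["cy"]+f*q[1]/q[2]],1)
r=R.from_quat(s["ee_rot"]).as_matrix();p=np.array(s["ee_pos"]);print(p,s["finger_gap"],s["contact_force"])
for k in(-.005,0,.005,.014,.02):print("tool",k,pr(p+r[:,2]*k))
C=np.array([.5775,.091]);d=np.array([np.cos(np.radians(-57)),np.sin(np.radians(-57))])
print("C",pr([*C,.162]))
for k in(0,14,42,58):print("h",k,pr([*(C+d*(.058-k/1000)),.176]),pr([*(C+d*(.058-k/1000)),.185]))
E
```

```text
[0.58719889 0.07155772 0.18336122] -0.00010684023255802209 [-0.48241638 -0.21195665  0.25953746]
tool -0.005 [282.8 258.5]
tool 0 [282.7 254.1]
tool 0.005 [282.6 249.9]
tool 0.014 [282.5 242.9]
tool 0.02 [282.4 238.5]
C [286.5 203. ]
h 0 [287.  304.1] [287.3 313.7]
h 14 [287.  283.3] [287.3 292.2]
h 42 [287.  238.7] [287.4 245.8]
h 58 [287.  211.2] [287.4 217.1]
```

```bash
python3 -m jog '1 0 0 -20 0 0 0; 0.5 0 0 -25 0 0 0; 0.5 4 2.5 -25 0 0 0;0.5 4 2.5 -10 0 0 0;0.5 4 2.5 0 0 0 0' 20; python3 -m jog '0.5 0 0 2 0 0 0;0.5 0 0 3 0 0 0;0.5 0 0 4 0 0 0;0.5 0 0 4 0 0 0'
```

```text
time_s: 3.1
ee_pos: [0.5859, 0.0764, 0.18]
ee_rot: [0.479, 0.878, -0.001, -0.001]
contact_force: [0.4, 0.2, -0.8]
finger_gap: 0.0428
grip_force: 0.0
time_s: 3.5
ee_pos: [0.5868, 0.0762, 0.1784]
ee_rot: [0.479, 0.878, 0.0, 0.0]
contact_force: [0.6, -0.6, 0.2]
finger_gap: 0.0427
grip_force: 0.0
```

```bash
python3 -m jog '0.5 0 0 2 0 0 0;0.5 0 0 4 0 0 0;0.5 0 0 4 0 0 0'
```

```text
time_s: 3.8
ee_pos: [0.5866, 0.0762, 0.1741]
ee_rot: [0.479, 0.878, -0.0, -0.0]
contact_force: [-1.0, -0.0, -0.1]
finger_gap: 0.0425
grip_force: 0.0
```

```bash
python3 -m jog '0.7 0 0 0 0 0 0;0.8 0 0 0 0 0 0;0.8 0 0 0 0 0 0;0.8 0 0 0 0 0 0' 20
```

```text
time_s: 4.2
ee_pos: [0.5867, 0.0763, 0.1744]
ee_rot: [0.479, 0.878, 0.0, 0.0]
contact_force: [0.0, -0.2, 0.2]
finger_gap: 0.0173
grip_force: 0.0
```

```bash
python3 -m jog '1 0 0 0 0 0 0;1 0 0 0 0 0 0;1 0 0 0 0 0 0' 20; python3 - <<'E'
from h import *
a=optics.snapshot("wrist")[:,:,::-1][170:350,190:400]
b=optics.snapshot("scene")[:,:,::-1][90:210,205:335]
cv2.imwrite("pics/w3.png",np.hstack([cv2.resize(a,(420,360)),cv2.resize(b,(378,360))]))
E
```

```text
time_s: 4.5
ee_pos: [0.5867, 0.0762, 0.1743]
ee_rot: [0.479, 0.878, 0.0, -0.0]
contact_force: [-0.4, 0.5, 0.4]
finger_gap: 0.0001
grip_force: 0.0
```

View pics/w3.png

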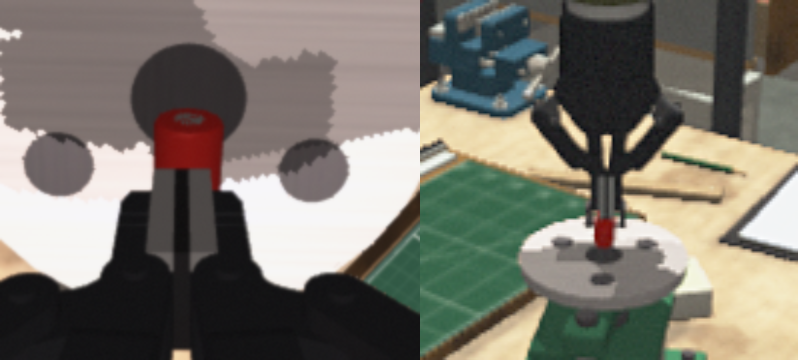

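```bash
python3 - <<'E'
from h import *
s=manip.get_state();p=np.array(s["ee_pos"]);r=R.from_quat(s["ee_rot"]).as_matrix()
o,d=ray("wrist",281,255);oo=r.T@(o-p);dd=r.T@d;print("cam in tool",oo)
for x in(-.011,0,.011):
    k=(x-oo[0])/dd[0];print(x,np.round((oo+k*dd)*1000,1))
E
```

```text
cam in tool [ 0.08088195 -0.0012749  -0.15947377]
-0.011 [-11.   -0.9  20.5]
0 [ 0.  -0.9 -1.1]
0.011 [ 11.   -1.  -22.6]
```

```bash
python3 - <<'E'
from h import *
s=manip.get_state();p=np.array(s["ee_pos"])
c=optics.get_calibration("scene");f=210/np.tan(np.radians(c["vertical_fov"]/2));T=np.linalg.inv(c["world_from_camera"])
def pr(p):
    q=T[:3,:3]@np.array(p)+T[:3,3];return np.round([c["cx"]+f*q[0]/q[2],c["cy"]+f*q[1]/q[2]],1)
for z in(.16,.17,.18,.19,.20,.21):print(z,pr([p[0],p[1],z]))
C=np.array([.5775,.091]);d=np.array([.545,-.839])
for k in(0,14,42,58):print(k,pr([*(C+d*(.058-k/1000)),.176]),pr([*(C+d*(.058-k/1000)),.185]))
im=optics.snapshot("scene")[:,:,::-1][130:190,230:305]
cv2.imwrite("pics/s4.png",cv2.resize(im,None,fx=10,fy=10,interpolation=cv2.INTER_CUBIC))
E
```

```text
0.16 [268.6 172.2]
0.17 [268.6 168.6]
0.18 [268.6 165. ]
0.19 [268.6 161.3]
0.2 [268.6 157.6]
0.21 [268.7 153.9]
0 [268.5 159.2] [268.5 156. ]
14 [268.5 161.6] [268.5 158.4]
42 [268.5 166.7] [268.5 163.4]
58 [268.4 169.6] [268.5 166.3]
```

View pics/s4.png

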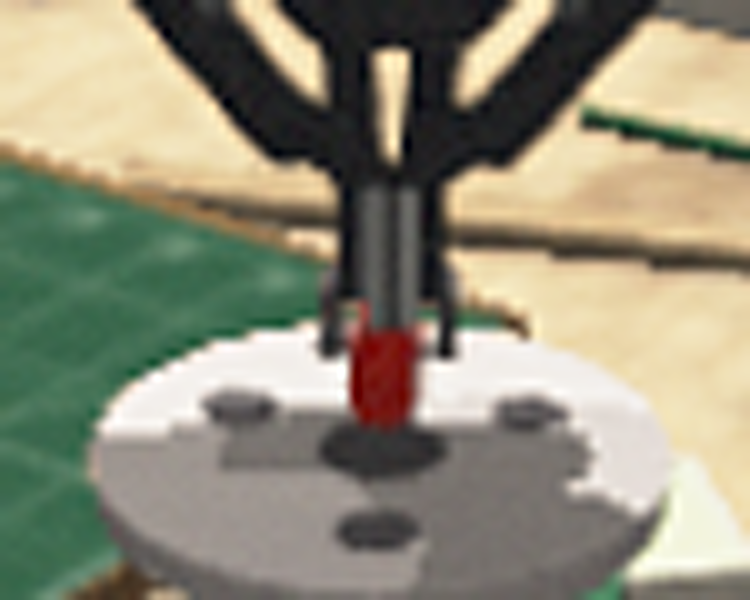

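Both views place the fingertips at z≈0.19 with the TCP at 0.174, so the real tips sit about 15 mm behind the reported TCP, not 14 mm ahead of it. I'll open, then go lower while watching the force.

```bash
python3 -m jog '1 0 0 -10 0 0 0; 0.5 0 0 -10 0 0 0;0.5 0 0 -10 0 0 0;0.5 0 0 0 0 0 0;0.5 0 0 8 0 0 0' 20; python3 -m jog '0.5 0 0 2 0 0 0;0.5 0 0 4 0 0 0;0.5 0 0 4 0 0 0'
```

```text
time_s: 5.15
ee_pos: [0.5865, 0.0761, 0.1652]
ee_rot: [0.479, 0.878, -0.0, -0.0]
contact_force: [0.2, -0.4, -0.5]
finger_gap: 0.0427
grip_force: 0.0
time_s: 5.45
ee_pos: [0.5865, 0.0762, 0.1619]
ee_rot: [0.479, 0.878, -0.0, -0.0]
contact_force: [-0.3, -0.6, 0.2]
finger_gap: 0.0426
grip_force: 0.0
```

```bash
python3 -m jog '0.5 0 0 2 0 0 0;0.5 0 0 4 0 0 0;0.5 0 0 4 0 0 0';python3 -m jog '0.75 0 0 0 0 0 0;1 0 0 0 0 0 0;1 0 0 0 0 0 0;1 0 0 0 0 0 0;1 0 0 0 0 0 0' 20
```

```text
time_s: 5.75
ee_pos: [0.5866, 0.0762, 0.1582]
ee_rot: [0.479, 0.878, -0.0, -0.0]
contact_force: [-0.3, 0.2, 0.2]
finger_gap: 0.0424
grip_force: 0.0
time_s: 6.25
ee_pos: [0.5874, 0.0769, 0.1587]
ee_rot: [0.479, 0.878, 0.001, 0.0]
contact_force: [4.6, 2.9, -2.1]
finger_gap: 0.017
grip_force: 21.1
```

```bash
python3 -m jog '0.6 0 0 0 0 0 0;0.6 0 1.5 3 0 0 0;0.6 0 1.5 6 0 0 0;0.6 0 1.5 6 0 0 0' 20;python3 -m jog '1 0 0 0 0 0 0;1 0 0 0 0 0 0;1 0 0 0 0 0 0;1 0 0 0 0 0 0;1 0 0 0 0 0 0' 20
```

```text
time_s: 6.65
ee_pos: [0.5874, 0.0768, 0.1515]
ee_rot: [0.479, 0.878, -0.001, -0.001]
contact_force: [-0.8, 0.6, 0.0]
finger_gap: 0.0341
grip_force: 0.0
time_s: 7.15
ee_pos: [0.5878, 0.077, 0.1523]
ee_rot: [0.479, 0.878, -0.0, -0.0]
contact_force: [-1.0, 0.4, -1.6]
finger_gap: 0.0172
grip_force: 20.5
```

```bash
python3 -m jog '1 -0.6 0 -7 0 0 0;1 -2.5 0 -14 0 0 0;1 -5.5 0 -20.5 0 0 0;1 -9.6 0 -26.4 0 0 0;1 -12 0 -29 0 0 0' 20; python3 -c "
from h import *
s=manip.get_state();print(s['wrist_torque'],s['contact_force'],s['ee_pos'])"
```

```text
time_s: 7.65
ee_pos: [0.5943, 0.0668, 0.182]
ee_rot: [0.479, 0.878, 0.0, -0.0]
contact_force: [-2.7, 1.0, -5.5]
finger_gap: 0.017
grip_force: 19.6
[ 0.30749003  0.61310938 -0.08231588] [-2.68406745  0.99674106 -5.47439443] [0.5943487  0.06680994 0.18203847]
```

Force agrees with the hinge moving. Continuing the arc.

```bash
python3 -m jog '1 -4 0 -3.5 0 0 0;1 -8.5 0 -6.5 0 0 0;1 -13 0 -9 0 0 0;1 -18 0 -10.6 0 0 0;1 -23 0 -11.5 0 0 0' 20; python3 -m jog '1 -3 0 -0.5 0 0 0;1 -6 0 -0.5 0 0 0;1 -8 0 0 0 0 0;1 -9 0 0 0 0 0' ; python3 - <<'E'
from h import *
s=manip.get_state();print(s['wrist_torque'],s['contact_force'],s['ee_pos'])
a=optics.snapshot("wrist")[:,:,::-1]
b=optics.snapshot("scene")[:,:,::-1][90:210,205:335]
cv2.imwrite("pics/w5.png",np.hstack([cv2.resize(a,(420,315)),cv2.resize(b,(341,315))]))
E
```

```text
time_s: 8.15
ee_pos: [0.6063, 0.0484, 0.1937]
ee_rot: [0.479, 0.878, 0.0, -0.001]
contact_force: [-8.7, 1.3, 0.3]
finger_gap: 0.0158
grip_force: 19.7
time_s: 8.55
ee_pos: [0.6115, 0.0402, 0.1947]
ee_rot: [0.479, 0.878, 0.0, 0.0]
contact_force: [-8.4, -0.7, 8.3]
finger_gap: 0.0122
grip_force: 16.4
[-0.08045544  1.90914851  0.10190248] [-8.39247407 -0.72458305  8.30223257] [0.61149719 0.04018635 0.19465419]
```

View pics/w5.png

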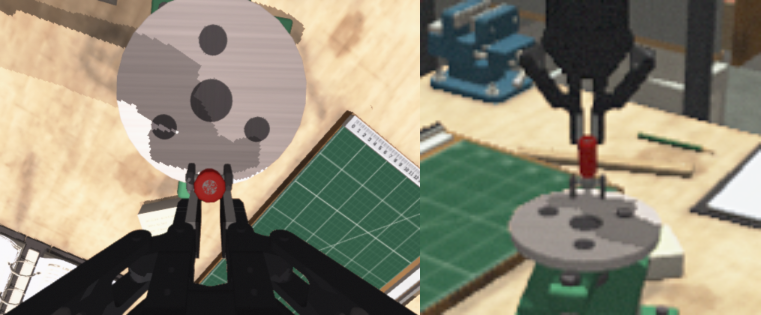

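The handle is nearly upright, with its top at wrist px (280,248). The pads hold only its outer edge, so I'll open, recentre and regrip.

```bash
python3 - <<'E'
from h import *
P=atz(ray("wrist",280,248),.234);print(P)
H=np.array([.6091,.0423]);d=np.array([.545,-.839]);q=P[:2]-H;print("outward",q@d,"tang",q@np.array([.839,.545]))
s=manip.get_state();q=np.array(s["ee_pos"][:2])-H;print("tool",q@d,q@np.array([.839,.545]))
E
```

```text
[0.59956896 0.05683441 0.234     ]
outward -0.01738878584609898 tang -7.529182352080521e-05
tool 0.005324326066882324 0.0012543266663897958
```

```bash
python3 -m jog '0.5 0 0 0 0 0 0;0.5 0 0 0 0 0 0;0.5 0 0 0 0 0 0' 40; python3 -c "
from h import *
H=np.array([.6091,.0423,.176]);d=np.array([.545,-.839,0])
go(H-d*.0053+[0,0,.0162],Rd(33,-18))"
```

```text
time_s: 8.95
ee_pos: [0.612, 0.0401, 0.193]
ee_rot: [0.479, 0.878, 0.0, 0.0]
contact_force: [0.1, 0.3, 0.7]
finger_gap: 0.0422
grip_force: 0.0
shift [ 8.7 -1.3  0.8] turn [ -0.  -18.   -0.3]
```

```bash
python3 -m jog '0.5 3 -1 0 0 -6 0;0.5 6 -1 0 0 -12 0;0.5 8.7 -1 0 0 -18 0;0.7 8.7 -1 0 0 -18 0' 40;  python3 -m jog '1 0 0 0 0 0 0;1 0 0 0 0 0 0;1 0 0 0 0 0 0;1 0 0 0 0 0 0' 40; python3 -c "
from h import *
H=np.array([.6091,.0423,.176]);d=np.array([.545,-.839,0])
for k in (6,0,-3): a=np.radians(k);go(H+.017*(-d*np.sin(a)+[0,0,np.cos(a)]),Rd(33,-k))"
```

```text
time_s: 9.35
ee_pos: [0.6045, 0.0521, 0.1926]
ee_rot: [0.47, 0.869, -0.075, 0.138]
contact_force: [-0.4, 0.7, 0.0]
finger_gap: 0.0296
grip_force: 0.0
time_s: 9.75
ee_pos: [0.606, 0.0479, 0.1933]
ee_rot: [0.474, 0.867, -0.074, 0.136]
contact_force: [-7.6, 6.1, 6.4]
finger_gap: 0.0167
grip_force: 38.9
shift [-4.3 -0.4  1.7] turn [-0.  11.8 -0.3]
shift [-6.  -0.4  2.2] turn [-0.  17.8 -0.3]
shift [-6.9 -0.4  2.5] turn [ 0.  20.8 -0.3]
```

```bash
python3 -m jog '1 -2 0 0.5 0 6 0;1 -4 0 1 0 12 0;1 -6 0 2 0 18 0;1 -7 0 2.3 0 20 0;1 -7 0 2.3 0 20 0' 40; python3 - <<'E'
from h import *
s=manip.get_state();print(s['wrist_torque'])
C=np.array([.5775,.091]);q=np.array(s["ee_pos"][:2])-C;print(np.hypot(*q),np.degrees(np.arctan2(q[1],q[0])))
for n in("wrist","top"):
  im=optics.snapshot(n).astype(int)
  x0,x1,y0,y1=(230,340,200,320) if n=="wrist" else (290,340,130,190)
  h=im[y0:y1,x0:x1];m=(h[...,0]>110)&(h[...,1]<70)&(h[...,2]<70);y,x=np.nonzero(m);u,v=x.mean()+x0,y.mean()+y0;print(n,u,v,len(x),atz(ray(n,u,v),.234))
E
```

```text
time_s: 10.25
ee_pos: [0.6107, 0.0403, 0.1945]
ee_rot: [0.481, 0.877, 0.011, -0.018]
contact_force: [-7.6, 1.8, 12.3]
finger_gap: 0.0164
grip_force: 41.2
[0.5708715  1.8728887  0.04976329]
0.06060964505319899 -56.82308631210113
wrist 280.0596727622714 291.9586140519731 1039 [0.60888823 0.040275   0.234     ]
top nan nan 0 [nan nan nan]<stdin>:7: RuntimeWarning: Mean of empty slice.
  ret = ret.dtype.type(ret / rcount)
```

```bash
python3 -m jog '0.6 0 0 0 0 0 0;0.6 0.5 0 0 0 -2.3 0;0.6 0.5 0 0 0 -2.3 0' 40; python3 -c "
from h import *
go([.6091,.0423,.193],Rd(33))"; python3 -m jog '1 0 0 0 0 0 0;1 0 0 0 0 0 0;1 0 0 0 0 0 0;1 0 0 0 0 0 0' 40
```

```text
time_s: 10.65
ee_pos: [0.6098, 0.0416, 0.1928]
ee_rot: [0.479, 0.878, -0.001, 0.003]
contact_force: [-0.4, 1.5, 0.5]
finger_gap: 0.034
grip_force: 0.0
shift [ 1.  -0.2 -0.2] turn [ 0.   0.4 -0.2]
time_s: 11.05
ee_pos: [0.6098, 0.0411, 0.1929]
ee_rot: [0.479, 0.878, -0.001, 0.002]
contact_force: [-2.0, 1.0, 2.4]
finger_gap: 0.0162
grip_force: 39.0
```

```bash
cat >> h.py <<'E'
import json,os
C0=np.array([.5775,.091])
def crank(dphi,n=5,a0=-57.,Rr=.058,C=None):
    """log state, print tangential/radial force and rows for n steps of dphi rad clockwise"""
    C=C0 if C is None else C
    s=manip.get_state();p=np.array(s["ee_pos"][:2]);L=json.load(open("log.json")) if os.path.exists("log.json") else []
    F=np.array(s["contact_force"]);L.append([*p.tolist(),*F.tolist()]);json.dump(L,open("log.json","w"))
    q=p-C;a=np.arctan2(q[1],q[0]);t=np.array([np.sin(a),-np.cos(a)])
    print("phi",round((np.radians(a0)-a)%(2*np.pi),3),"rad",round(np.hypot(*q)*1000,1),"Ftan",round(-F[:2]@t,2),"Frad",round(F[:2]@q/np.hypot(*q),2),"Fz",round(F[2],1))
    r=R.from_quat(s["ee_rot"]).inv()
    for k in range(1,n+1):
        b=a-k*dphi;g=C+Rr*np.array([np.cos(b),np.sin(b)])
        v=r.apply(np.array([*(g-p),0]))*1000;print("1 %.1f %.1f 0 0 0 0;"%(v[0],v[1]),end="")
    print()
E
python3 -m jog '1 0.3 -5.8 0 0 0 0;1 1.2 -11.5 0 0 0 0;1 2.6 -17.1 0 0 0 0;1 4.6 -22.6 0 0 0 0;1 7.1 -27.8 0 0 0 0' 50; python3 -c "
from h import *
crank(.1)"
```

```text
time_s: 11.55
ee_pos: [0.5838, 0.0328, 0.193]
ee_rot: [0.479, 0.878, 0.0, 0.003]
contact_force: [6.5, 3.3, -1.6]
finger_gap: 0.016
grip_force: 48.8
phi 0.469 rad 58.6 Ftan 6.85 Frad -2.58 Fz -1.6
1 3.4 -4.8 0 0 0 0;1 6.7 -9.5 0 0 0 0;1 10.5 -13.9 0 0 0 0;1 14.7 -17.9 0 0 0 0;1 19.3 -21.4 0 0 0 0;
```

```bash
python3 - <<'E'
import numpy as np
for i in range(5,60,5):
    f=i/10;print(f,";".join("1 %.1f %.1f 0 0 0 0"%(58*(np.cos(f)-np.cos(g)),-58*(np.sin(g)-np.sin(f))) for g in f+.1*np.arange(1,6)))
E
```

```text
0.5 1 3.0 -4.9 0 0 0 0;1 6.5 -9.6 0 0 0 0;1 10.5 -13.8 0 0 0 0;1 14.8 -17.6 0 0 0 0;1 19.6 -21.0 0 0 0 0
1.0 1 5.0 -2.9 0 0 0 0;1 10.3 -5.3 0 0 0 0;1 15.8 -7.1 0 0 0 0;1 21.5 -8.4 0 0 0 0;1 27.2 -9.0 0 0 0 0
1.5 1 5.8 -0.1 0 0 0 0;1 11.6 0.3 0 0 0 0;1 17.3 1.4 0 0 0 0;1 22.9 3.0 0 0 0 0;1 28.2 5.1 0 0 0 0
2.0 1 5.1 2.7 0 0 0 0;1 10.0 5.8 0 0 0 0;1 14.5 9.5 0 0 0 0;1 18.6 13.6 0 0 0 0;1 22.3 18.0 0 0 0 0
2.5 1 3.2 4.8 0 0 0 0;1 6.0 9.9 0 0 0 0;1 8.2 15.3 0 0 0 0;1 9.8 20.8 0 0 0 0;1 11.0 26.5 0 0 0 0
3.0 1 0.5 5.8 0 0 0 0;1 0.5 11.6 0 0 0 0;1 -0.1 17.3 0 0 0 0;1 -1.3 23.0 0 0 0 0;1 -3.1 28.5 0 0 0 0
3.5 1 -2.3 5.3 0 0 0 0;1 -5.1 10.4 0 0 0 0;1 -8.4 15.1 0 0 0 0;1 -12.2 19.5 0 0 0 0;1 -16.4 23.5 0 0 0 0
4.0 1 -4.6 3.6 0 0 0 0;1 -9.5 6.7 0 0 0 0;1 -14.7 9.2 0 0 0 0;1 -20.1 11.3 0 0 0 0;1 -25.7 12.8 0 0 0 0
4.5 1 -5.7 0.9 0 0 0 0;1 -11.5 1.3 0 0 0 0;1 -17.3 1.1 0 0 0 0;1 -23.0 0.3 0 0 0 0;1 -28.7 -1.1 0 0 0 0
5.0 1 -5.5 -1.9 0 0 0 0;1 -10.7 -4.4 0 0 0 0;1 -15.7 -7.3 0 0 0 0;1 -20.4 -10.8 0 0 0 0;1 -24.7 -14.7 0 0 0 0
5.5 1 -3.9 -4.3 0 0 0 0;1 -7.3 -9.0 0 0 0 0;1 -10.3 -14.0 0 0 0 0;1 -12.7 -19.2 0 0 0 0;1 -14.6 -24.7 0 0 0 0
```

```bash
python3 -m jog '1 3.0 -4.9 0 0 0 0;1 6.5 -9.6 0 0 0 0;1 10.5 -13.8 0 0 0 0;1 14.8 -17.6 0 0 0 0;1 19.6 -21.0 0 0 0 0'; python3 -c "
from h import *
crank(.1,1)"
```

```text
time_s: 12.05
ee_pos: [0.556, 0.0376, 0.193]
ee_rot: [0.479, 0.878, 0.0, 0.004]
contact_force: [8.3, 2.7, -3.1]
finger_gap: 0.0161
grip_force: 48.8
phi 0.959 rad 57.6 Ftan 6.68 Frad -5.58 Fz -3.1
1 4.7 -3.4 0 0 0 0;
```

```bash
python3 -m jog '1 5.0 -2.9 0 0 0 0;1 10.3 -5.3 0 0 0 0;1 15.8 -7.1 0 0 0 0;1 21.5 -8.4 0 0 0 0;1 27.2 -9.0 0 0 0 0'; python3 -c "
from h import *
crank(.1,1)"
```

```text
time_s: 12.55
ee_pos: [0.5341, 0.0544, 0.193]
ee_rot: [0.48, 0.877, -0.0, 0.004]
contact_force: [9.7, -1.4, -3.5]
finger_gap: 0.0163
grip_force: 48.9
phi 1.446 rad 56.8 Ftan 7.35 Frad -6.53 Fz -3.5
1 5.6 -1.7 0 0 0 0;
```

```bash
python3 -m jog '1 5.8 -0.1 0 0 0 0;1 11.6 0.3 0 0 0 0;1 17.3 1.4 0 0 0 0;1 22.9 3.0 0 0 0 0;1 28.2 5.1 0 0 0 0'; python3 -c "
from h import *
crank(.1,1)
L=np.array(json.load(open('log.json')));from scipy.optimize import least_squares as l
print(l(lambda c:np.hypot(L[:,0]-c[0],L[:,1]-c[1])-.058,C0).x)"
```

```text
time_s: 13.05
ee_pos: [0.5226, 0.0792, 0.1929]
ee_rot: [0.481, 0.877, -0.002, 0.004]
contact_force: [3.3, -5.9, 2.1]
finger_gap: 0.0164
grip_force: 49.4
phi 1.934 rad 56.1 Ftan 6.44 Frad -1.96 Fz 2.1
1 6.0 0.5 0 0 0 0;
[0.57947893 0.0906054 ]
```

```bash
python3 -m jog '1 5.1 2.7 0 0 0 0;1 10.0 5.8 0 0 0 0;1 14.5 9.5 0 0 0 0;1 18.6 13.6 0 0 0 0'; python3 -c "
from h import *
crank(.1,1,C=np.array([.579,.0906]))
for f in np.arange(2.4,5.6,.4): print(round(f,1),';'.join('1 %.1f %.1f 0 0 0 0'%(58*(np.cos(f)-np.cos(g)),-58*(np.sin(g)-np.sin(f))) for g in f+.1*np.arange(1,5)))
"
```

```text
time_s: 13.45
ee_pos: [0.5228, 0.1022, 0.1928]
ee_rot: [0.481, 0.877, -0.002, 0.003]
contact_force: [-3.9, -6.0, 6.5]
finger_gap: 0.0162
grip_force: 50.0
phi 2.351 rad 57.4 Ftan 6.7 Frad 2.6 Fz 6.5
1 4.4 3.8 0 0 0 0;
2.4 1 3.7 4.5 0 0 0 0;1 6.9 9.3 0 0 0 0;1 9.7 14.4 0 0 0 0;1 11.9 19.7 0 0 0 0
2.8 1 1.7 5.6 0 0 0 0;1 2.8 11.2 0 0 0 0;1 3.3 17.0 0 0 0 0;1 3.3 22.8 0 0 0 0
3.2 1 -0.6 5.8 0 0 0 0;1 -1.8 11.4 0 0 0 0;1 -3.6 17.0 0 0 0 0;1 -5.9 22.3 0 0 0 0
3.6 1 -2.8 5.1 0 0 0 0;1 -6.1 9.8 0 0 0 0;1 -9.9 14.2 0 0 0 0;1 -14.1 18.2 0 0 0 0
4.0 1 -4.6 3.6 0 0 0 0;1 -9.5 6.7 0 0 0 0;1 -14.7 9.2 0 0 0 0;1 -20.1 11.3 0 0 0 0
4.4 1 -5.6 1.5 0 0 0 0;1 -11.3 2.4 0 0 0 0;1 -17.1 2.8 0 0 0 0;1 -22.9 2.6 0 0 0 0
4.8 1 -5.7 -0.8 0 0 0 0;1 -11.4 -2.2 0 0 0 0;1 -16.8 -4.1 0 0 0 0;1 -22.1 -6.5 0 0 0 0
5.2 1 -5.0 -3.0 0 0 0 0;1 -9.6 -6.4 0 0 0 0;1 -13.9 -10.3 0 0 0 0;1 -17.8 -14.6 0 0 0 0
```

```bash
python3 -m jog '1 3.7 4.5 0 0 0 0;1 6.9 9.3 0 0 0 0;1 9.7 14.4 0 0 0 0;1 11.9 19.7 0 0 0 0'; python3 -c "
from h import *
crank(.1,1,C=np.array([.579,.0906]))"
```

```text
time_s: 13.85
ee_pos: [0.5322, 0.124, 0.1928]
ee_rot: [0.48, 0.877, -0.002, 0.002]
contact_force: [-6.8, -3.7, 9.4]
finger_gap: 0.0157
grip_force: 50.2
phi 2.767 rad 57.5 Ftan 6.94 Frad 3.34 Fz 9.4
1 2.4 5.3 0 0 0 0;
```

```bash
python3 -m jog '1 1.7 5.6 0 0 0 0;1 2.8 11.2 0 0 0 0;1 3.3 17.0 0 0 0 0;1 3.3 22.8 0 0 0 0'; python3 -c "
from h import *
crank(.1,1,C=np.array([.579,.0906]))"
```

```text
time_s: 14.25
ee_pos: [0.5488, 0.1396, 0.1928]
ee_rot: [0.48, 0.877, -0.003, 0.002]
contact_force: [-11.0, -3.0, 11.3]
finger_gap: 0.0162
grip_force: 50.5
phi 3.165 rad 57.5 Ftan 10.91 Frad 3.25 Fz 11.3
1 0.1 5.8 0 0 0 0;
```

Tangential force rose by 4 N. I'll confirm with a small step.

```bash
python3 -m jog '1 -0.2 2.9 0 0 0 0'; python3 -c "
from h import *
crank(.1,1,C=np.array([.579,.0906]))"
```

```text
time_s: 14.35
ee_pos: [0.5513, 0.1411, 0.1927]
ee_rot: [0.479, 0.878, -0.003, 0.001]
contact_force: [-12.1, -3.6, 12.6]
finger_gap: 0.0162
grip_force: 50.6
phi 3.216 rad 57.6 Ftan 12.28 Frad 2.68 Fz 12.6
1 -0.3 5.8 0 0 0 0;
```

```bash
python3 -m jog '1 0 0 0 0 0 0'; python3 -m jog '1 0 0 0 0 0 0;1 0 0 0 0 0 0'; python3 -c "
from h import *
crank(.1,1,C=np.array([.579,.0906]))"
```

```text
time_s: 14.45
ee_pos: [0.5515, 0.1413, 0.1928]
ee_rot: [0.479, 0.878, -0.002, 0.002]
contact_force: [-10.3, -2.6, 10.6]
finger_gap: 0.0165
grip_force: 50.6
time_s: 14.65
ee_pos: [0.5515, 0.1413, 0.1928]
ee_rot: [0.479, 0.878, -0.002, 0.002]
contact_force: [-9.0, -2.3, 9.8]
finger_gap: 0.0164
grip_force: 50.5
phi 3.22 rad 57.6 Ftan 8.99 Frad 2.32 Fz 9.8
1 -0.4 5.8 0 0 0 0;
```

Tangential force is about 5 N above free turning, which puts the clamp at about 43 N. Next I release, lift, shut the fingers and move outside the handle, so I can push it inward.

```bash
python3 -m jog '0.5 0 0 0 0 0 0;0.5 0 0 0 0 0 0;0.5 0 0 -15 0 0 0;0.5 0 0 -40 0 0 0;0.5 0 0 -45 0 0 0' 40; python3 - <<'E'
from h import *
s=manip.get_state();im=optics.snapshot("wrist");cv2.imwrite("pics/w6.png",im[:,:,::-1])
print(s["ee_pos"],s["contact_force"])
E
python3 -m jog '1 15 1 0 0 0 0;1 28 2.5 0 0 0 0;1 28 2.5 0 0 0 0'
```

```text
time_s: 15.15
ee_pos: [0.5538, 0.1424, 0.2398]
ee_rot: [0.48, 0.878, 0.0, 0.004]
contact_force: [0.3, 0.9, 0.0]
finger_gap: 0.0427
grip_force: 0.0
[0.55383398 0.1423653  0.23978838] [0.2842905  0.89885275 0.0265686 ]
time_s: 15.5
ee_pos: [0.5375, 0.1702, 0.2364]
ee_rot: [0.477, 0.879, -0.001, 0.001]
contact_force: [-0.4, 0.4, -0.0]
finger_gap: 0.0008
grip_force: 0.0
```

View pics/w6.png

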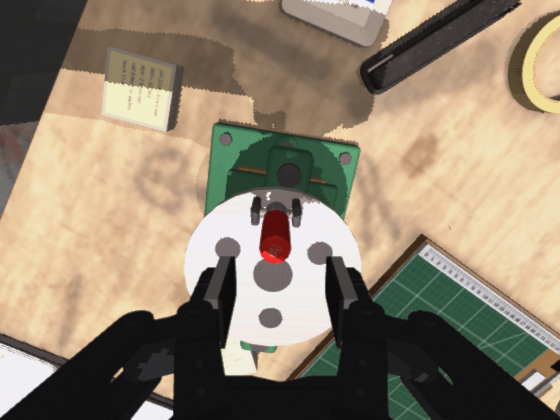

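The handle stands, with its top at (275,250) and its base between the lugs at (276,212). I'll check the lean while working out the push.

```bash
python3 - <<'E'
from h import *
s=manip.get_state();c=optics.get_calibration("wrist")
# calibration at picture pose: tool moved only by translation since
c=dict(c);T=np.array(c["world_from_camera"]);T[:3,3]+=np.array([.55383,.14237,.23979])-s["ee_pos"];c["world_from_camera"]=T
print("top",atz(ray("wrist",275,250,c),.234),"base",atz(ray("wrist",276,209,c),.176),"ctr",atz(ray("wrist",272,272,c),.162))
H=np.array([.5513,.1416,0]);i=np.array([.477,-.879,0])
for a,u in((-20,36),(-5,40),(14,38),(28,24),(36,14),(38,8)):print(a,u,end=" ");go(H+i*a/1000+[0,0,.176+u/1000-.015],Rd(33))
E
```

```text
top [0.55053535 0.13971011 0.234     ] base [0.54850946 0.14251179 0.176     ] ctr [0.57746452 0.09112232 0.162     ]
-20 36 shift [-11.4  -2.4  39.4] turn [-0.   0.2 -0. ]
-5 40 shift [-26.4  -3.6  35.5] turn [-0.   0.2 -0. ]
14 38 shift [-45.4  -5.1  37.6] turn [-0.   0.2 -0. ]
28 24 shift [-59.3  -6.2  51.6] turn [-0.   0.2 -0. ]
36 14 shift [-67.2  -6.8  61.7] turn [-0.   0.2 -0. ]
38 8 shift [-69.2  -6.9  67.7] turn [-0.   0.2 -0. ]
```

Upright to within 3 mm. Lower outside it and push in.

```bash
python3 -m jog '1 0 -2.4 20 0 0 0;1 -5 -2.4 38 0 0 0;1 -11 -2.5 38 0 0 0;1 -19 -3 37 0 0 0;1 -27 -3.6 36 0 0 0';  python3 -m jog '1 -5 -0.5 0 0 0 0;1 -10 -1 1 0 0 0;1 -15 -1.3 1.5 0 0 0; 1 -19 -1.6 2 0 0 0'
```

```text
time_s: 16.0
ee_pos: [0.5515, 0.1424, 0.202]
ee_rot: [0.479, 0.878, -0.001, 0.002]
contact_force: [-1.8, 2.6, -1.0]
finger_gap: -0.0003
grip_force: 1.3
time_s: 16.4
ee_pos: [0.5605, 0.1248, 0.1996]
ee_rot: [0.48, 0.878, -0.001, 0.002]
contact_force: [-1.6, 2.2, 0.8]
finger_gap: 0.0003
grip_force: 1.1
```

```bash
python3 -m jog '1 -6 -0.4 4 0 0 0;1 -11 -0.8 9 0 0 0;1 -15 -1.2 14 0 0 0;1 -19 -1.5 19 0 0 0;1 -22 -1.8 23 0 0 0'; python3 -m jog '1 -1 0 2 0 0 0;1 -2 0 3 0 0 0;1 -2 0 3 0 0 0'
```

```text
time_s: 16.9
ee_pos: [0.5707, 0.105, 0.1758]
ee_rot: [0.48, 0.877, -0.001, 0.002]
contact_force: [-1.5, 1.8, 2.1]
finger_gap: -0.0002
grip_force: 1.0
time_s: 17.2
ee_pos: [0.5717, 0.1036, 0.1734]
ee_rot: [0.48, 0.878, -0.001, 0.002]
contact_force: [-0.8, -0.8, 0.8]
finger_gap: -0.0003
grip_force: 0.2
```

```bash
python3 -m jog '1 0 0 2 0 0 0;1 0 0 4 0 0 0'; python3 -m jog '1 0 0 2 0 0 0;1 0 0 3 0 0 0'; 
```

```text
time_s: 17.4
ee_pos: [0.5723, 0.1032, 0.1698]
ee_rot: [0.48, 0.877, -0.001, 0.003]
contact_force: [0.9, -2.2, 2.9]
finger_gap: 0.0004
grip_force: 1.4
time_s: 17.6
ee_pos: [0.573, 0.1033, 0.1679]
ee_rot: [0.48, 0.877, -0.001, 0.004]
contact_force: [0.4, -2.4, 11.9]
finger_gap: -0.0001
grip_force: 6.3
```

```bash
python3 -m jog '1 0 0 1 0 0 0;1 0 0 1 0 0 0'; python3 -m jog '1 0 0 -20 0 0 0;1 0 0 -60 0 0 0;1 20 0 -90 0 0 0;1 60 0 -90 0 0 0;1 60 0 -90 0 0 0'; python3 - <<'E'
from h import *
print(manip.get_state()["contact_force"])
a=optics.snapshot("wrist")[:,:,::-1];b=optics.snapshot("scene")[:,:,::-1][130:250,205:325]
cv2.imwrite("pics/w7.png",np.hstack([cv2.resize(a,(420,315)),cv2.resize(b,(360,315*1),interpolation=cv2.INTER_CUBIC)]))
E
```

```text
time_s: 17.8
ee_pos: [0.5736, 0.1036, 0.1678]
ee_rot: [0.48, 0.877, -0.0, 0.005]
contact_force: [0.4, -2.1, 12.6]
finger_gap: 0.0003
grip_force: 6.3
time_s: 18.3
ee_pos: [0.5362, 0.1611, 0.2566]
ee_rot: [0.476, 0.88, 0.0, 0.002]
contact_force: [-0.3, 0.5, -0.4]
finger_gap: -0.0006
grip_force: 0.0
[-0.34429066  0.49985237 -0.35158506]
```

View pics/w7.png

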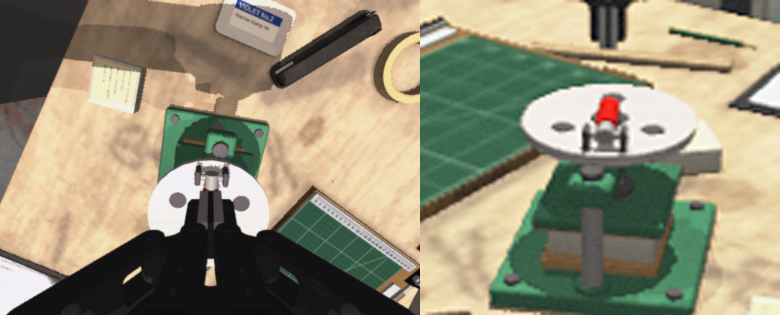

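Scene crop: the handle lies inward with its red sleeve at (607,110), and the platen sits down on the pad. I'll check the flatness by triangulation.

```bash
python3 -m jog '1 80 0 -30 0 0 0;1 80 0 -30 0 0 0;1 80 0 -30 0 0 0'; python3 - <<'E'
from h import *
P={}
for n,(x0,x1,y0,y1) in {"scene":(240,300,145,200),"top":(275,335,140,200)}.items():
    h=optics.snapshot(n).astype(int)[y0:y1,x0:x1];m=(h[...,0]>120)&(h[...,1]<80)&(h[...,2]<80);y,x=np.nonzero(m)
    P[n]=np.c_[x+x0,y+y0];print(n,len(x),P[n].mean(0),P[n].min(0),P[n].max(0))
m=tri([ray(n,*P[n].mean(0)) for n in P]);print("mid",m)
H=np.array([.5513,.1416]);print("inward",(m[:2]-H)@np.array([.477,-.879]))
c=optics.get_calibration("top");f=210/np.tan(np.radians(c["vertical_fov"]/2));T=np.linalg.inv(c["world_from_camera"])
d=np.array([.477,-.879])
for cam in("top","scene"):
  c=optics.get_calibration(cam);f=210/np.tan(np.radians(c["vertical_fov"]/2));T=np.linalg.inv(c["world_from_camera"])
  for th in(0,.1,.2,.4):
    o=[]
    for r in(.036,.058):
        q=T[:3,:3]@np.array([*(H+d*r*np.cos(th)),.176+r*np.sin(th)])+T[:3,3];o.append(np.round([c["cx"]+f*q[0]/q[2],c["cy"]+f*q[1]/q[2]],1))
    print(cam,th,*o)
E
```

```text
time_s: 18.7
ee_pos: [0.4934, 0.2271, 0.2865]
ee_rot: [0.476, 0.879, 0.0, 0.002]
contact_force: [-0.3, -0.1, -0.9]
finger_gap: 0.0001
grip_force: 0.0
scene 60 [267.28333333 171.78333333] [263 167] [270 177]
top 108 [292.53703704 178.23148148] [284 172] [301 184]
mid [0.56956747 0.10756512 0.17940435]
inward 0.03863024011947395
top 0 [291.5 178.8] [299.2 174.5]
top 0.1 [291.4 178.6] [299.2 174.1]
top 0.2 [291.3 178.4] [299.  173.8]
top 0.4 [290.7 178.3] [298.  173.6]
scene 0 [267.3 173.6] [268.  169.4]
scene 0.1 [267.3 172.3] [268.  167.3]
scene 0.2 [267.2 171.1] [268.  165.4]
scene 0.4 [267.2 168.9] [267.9 161.9]
```

```bash
python3 -c "
from rig import manip
print(manip.hand_in())"
```

```text
the job is handed in; nothing more can be done
None
```

I handed the job in at about 18.7 s with the pad clamped at roughly 43 N, estimated from the force felt at the handle, and the handle folded flat again; the hand-in returned no verdict, and I did not re-measure the positions of the pad, stapler, tape or tin.

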